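Back off a ratchet clamp and unload the valve body

ROBOT

A 6-joint arm with a two-finger parallel gripper is mounted at the origin on the work surface. World frame = base frame: x ahead of the robot, y to its left, z up, the work surface at z = 0. Lengths are in m, angles in degrees, forces in N, time in s.
With the tool pointing down it reaches from about 0.3 to 0.875 m from the base axis. Payload 6.4 kg.
Tool frame: the origin (TCP) lies midway between the tips of the shut fingers; the grasp point (between the pads) lies 19 mm behind it; z points along the fingers, y is the direction in which the jaws open and shut (so a half turn about z gives the same grasp; the last joint's range is limited). The gripper opens to 85 mm and grips with 20 to 120 N. Pads are 22 mm wide; open, the fingers measure 114 mm over their backs; the gripper's body (76 mm by 85 mm) begins 54 mm behind the grasp point. The pads swing forward as they close: fully open they stand 13 mm farther back than shut.
Start: joints at [-85.101, 10.359, 92.074, -0, 77.567, -11.82], TCP at [0.165, -0.551, 0.231] pointing down, gripper open.
Joint ranges: [-171.53, 171.53], [-51.25, 118.39], [17.06, 147.69], [-65.23, 245.23], [0, 150.52], [-178.68, 178.68]. Speed limits (degrees/s): [147.25, 147.25, 172.46, 180, 180, 180].

INTERFACE

Orientations are given as [roll, pitch, yaw] about the fixed x, y, z axes, in that order (R = Rz(yaw) Ry(pitch) Rx(roll)).
In Python, from plant import ctrl gives the robot as it stands.
- The arm moves only by the shell command python3 -m inch 'ROWS' [FORCE]. ROWS is JSON, a list of rows, each a list of 5 numbers: the shift along the tool's x, y, z in m, then the turn about the tool's z in degrees, then the opening in per cent of the stroke, from 0 (shut) to 100 (fully open). In form: [[dx, dy, dz, turn, claw], ...]. A call has 1 to 12 rows; each row shifts and turns the commanded pose from where the row before left it, along the tool's axes as they then stand; what a row does not reach is not made up. A row lasts 1/12 s, in which the tool goes at most 41.7 mm and 7.16 degrees, less where a joint would pass 70% of its speed; a pose out of reach is approached as far as the arm can. A call with a gripper value outside its range is refused whole. The fingers move at their own pace and stop on an object; FORCE is the grip in N (left out, the last holds). Time passes only in rows, so rows that do not move let the fingers close. It gives the time, the measured TCP pose, the force and the opening at its end, in the units of the state.
- ctrl.get_obs(): the state, without advancing time (a new reading comes with each control period).
- ctrl.camera(name): name is "scene" or "top" or "wrist"; returns (picture, depth): 400x640x3 uint8, blue, green, red; 400x640 float32, m along the optical axis (not along the pixel's ray), 0 where there is no reading.
- ctrl.camera_params(name): a dict with "fovy" (degrees; the focal length in pixels is half the picture's height over the tangent of half this angle, whatever the lens; pixels are square), "cx", "cy" (the principal point, pixels), "k1" (the pictures are not rectified: a ray, as slopes to the right and down, at radius r is drawn at 1 + k1 r^2 times it, then the intrinsics apply), "world_from_camera" (4x4, takes a point from camera to world coordinates). Camera axes: x right, y down, z forward; pixel columns grow to the right and rows downward; lengths in m; the calibration is good to about 2 mm. A picture is of the moment at which its call begins: read the wrist's pose just before it. camera_params takes no time and is no camera call; for the wrist camera it gives the pose at the moment of the call.
- ctrl.close_job(): hands the job in, once; it reports no verdict.
Trained networks look in the newest picture that a camera, given by its name, has taken for a name from the list of things; names that differ only in an ending like _2 or _b are one class to them, and where a whole thing is asked for, a point or a joint stands for the part that bears it (a point fixed in the world has none). Each returns a list of dicts, best first, with "score" (0 to 1); they miss things now and then, are a little off and sometimes report something else, mostly with a low value. They report only what shows in the picture. A call takes as long as a camera call. They do not tell look-alikes from the thing itself.
- ctrl.recognise(thing, camera): "at" ([column, row] in pixels, amid what is visible of it).
- ctrl.spot_point(thing, camera): "at" ([column, row] in pixels: a listed point, or the origin of a listed thing).
The state is a dict: "t": time; "joint_positions": joint angles; "joint_vel": joint speeds; "effort": joint torques, N m; "ee_pos": TCP position; "tool_rot": TCP orientation; "contact_force": force on the tool from outside, world axes, zero at the start; "torque": the same for the moment, N m; "gripper_width": finger opening in m.
Only numpy, scipy, OpenCV 4.12 (cv2) and the standard library are available. Lean on these libraries where they do the work, as an engineer would, in place of code of your own. Each camera call takes 0.05 s, during which the arm holds its last target.

TASK

The valve body is held in the ratchet clamp. Ease the clamp arm a little further towards tight with the red pawl knob until the pawl comes free of its hooked tooth, draw the pawl out and, keeping it out, back the arm well open without letting it spring back, forcing the hooked pawl or squeezing the part harder than needed. Then lift the valve body out, set it down upright inside the green crate (not the red one) and let go, leaving the other things where they are.

Things in the scene. Friction and masses are not known exactly. Their poses are not given: they have to be found in the camera images.
- fixture: ratchet clamp, fixed to the bench. Origin at bench level on the arm's vertical pivot axis, z up. Grey plate x -85..105, y -165..125 mm, 12 thick. Yellow arm (top 46 mm above the bench): at lever 0 its handle half with the pawl points along -y, its nose half along +y. The nose, 80 mm from the pivot, presses the part in +x with a sprung plunger against a steel fence 40 mm high
- pivot (a point): point on the arm's pivot axis, 46 mm above the bench
- ratchet: steel ratchet wheel, 111 mm across, under the arm round the pivot, fixed. A lip on the hooked tooth overhangs the loaded pawl head: the pawl cannot be drawn out until the arm is pushed tighter, 3 to 19 mm at the knob (different each time, hidden under the arm), and the head slips from under the lip. Some 3 mm beyond that it butts on the tooth behind. Its force on the pawl must stay below 30 N
- lever (a joint): angle of the clamp arm, rad; grows as the clamp opens (counter-clockwise from above: knob towards the fixture's +x, nose away from the part). Clamped at about 0.065 to 0.08; stops at -0.13 and 0.85; well open is above 0.6. It stays where it is left once the plunger is off the part (above about 0.12)
- pawl (a joint): how far the pawl is drawn out from the wheel, m: 0 in, 0.020 at the outer stop. Still hooked it moves only about 2 mm; it clears the teeth above 0.0125. Let go, it springs back in or rests on a tooth (either is fine once the arm is open). Its spring pulls in with 5 N at 0 and 9 N at the stop
- knob (a point): top centre of the red upright pawl knob: 24 mm diameter, top 97.5 mm above bench, free to grip down to 50 mm; 130 mm from the pivot (150 drawn out). Radially outward draws the pawl, tangentially swings the arm. Towards tight it resists 0.5 N more per mm; the pawl comes free at 4 to 14 N (turn the hand with the arm: the knob drags in a tight grip); drawing on it with 8 to 10 N, it is felt to give
- plunger: rubber-tipped sprung plunger in the arm's nose, 16 mm diameter, axis 28 mm above the bench; spring 1400 N/m. Origin on the pivot axis at bench level. Its force on the part must stay below 25 N (about 15 N at the knob); it starts at 2 to 5 N
- part: aluminium valve body, 0.25 to 0.5 kg: block 50 (x) x 44 (y) x 30 mm high with a round boss 28 mm in diameter on top, total height 72 mm. Origin at the centre of its underside, axes parallel to the fixture's; it stands 12 mm above the bench, about 59 mm in +x and 80 mm in +y of the fixture's origin, between side guides 8 mm high
- crate_green: green open crate, fixed, 200 (x) x 150 (y) x 55 mm high, walls 5 mm, inner floor 5 mm above the bench. Origin at the centre of its underside. The part goes here.
- crate_red: red open crate of the same size and make, for rejects: not the goal
- bottle: white plastic bottle, 60 mm diameter, 150 mm high, origin at the centre of its underside; leave it alone
- screwdriver: black-handled screwdriver lying on the bench, origin under its middle; leave it alone
- blue_bin: blue open bin, 100 x 140 x 60 mm, origin at the centre of its underside; leave it alone
Mind the look-alikes: they are no part of the job. Several things have the shape of the crate_green; the one meant has the colours described above.

How it is judged (in metres and radians):
On the way, in this order (a step that is already met when the one before it is completed fails the run):
1. the pawl is drawn clear of the ratchet teeth, with the part still in the clamp (value of joint pawl above 0.0115 m and distance of part from where it was at the start of the episode below 0.01 m), for 0.1 s.
2. the arm is backed well open (more than 0.6 rad) with the part still standing in the clamp (value of joint lever above 0.6 rad and distance of part from where it was at the start of the episode below 0.02 m), for 0.2 s.
At the end, for the whole second after the job is handed in: the arm stands open by more than 0.6 rad, and the valve body stands upright (within 0.1 rad) and at rest on the floor of the green crate, released (value of joint lever above 0.6 rad and x of part in the frame of crate_green between -0.075 and 0.075 m and y of part in the frame of crate_green between -0.055 and 0.055 m and z of part in the frame of crate_green below 0.009 m and angle between part's own z axis and vertical below 0.1 rad and linear speed of part below 0.02 m/s and contact force between part and the fingers below 0.2 N); the robot touches nothing.
It fails at once if the plunger squeezes the part with more than 25 N (contact force between plunger and part above 25 N).
It fails at once if the pawl is forced against the ratchet wheel with more than 30 N (contact force between ratchet and anything else above 30 N).
It fails at once if the arm springs back (faster than 3 rad/s) (velocity of joint lever above 3 rad/s).
It fails at once if the part is dropped or thrown into the crate (faster than 0.45 m/s inside it) (horizontal distance between part and crate_green below 0.1 m and height (world z) of part below 0.045 m and linear speed of part above 0.45 m/s).
It fails at once if a bystander is disturbed (moved more than 30 mm) (distance of any of bottle, screwdriver, blue_bin from where it was at the start of the episode above 0.03 m).
It also fails if it takes over 72 s, if anything falls off the work surface, if the arm or the gripper's body presses on something with over 40 N, if the wrist force passes 120 N, or if a joint passes its speed limit or range.

## Working session

There is one attempt and no reset: what is moved stays moved. The work goes in short steps, Python scripts to look and compute and a shell command to move; the robot and the scene stay as the last step left them, time stands still between calls to the robot, and variables do not carry over. Pictures are saved under pics/ and viewed, and the job is handed in when it is done.

```bash
ls; mkdir -p pics; cat > h.py <<'E'
import numpy as np, cv2
from plant import ctrl
def snap(cam,fn=None):
    P=ctrl.camera_params(cam); im,d=ctrl.camera(cam)
    if fn: cv2.imwrite('pics/'+fn,im)
    return im,d,P
def K(P,h=400):
    f=h/2/np.tan(np.radians(P['fovy'])/2); return f
def ray(P,uv):
    f=K(P); x=(uv[0]-P['cx'])/f; y=(uv[1]-P['cy'])/f
    rd=np.hypot(x,y); r=rd
    for _ in range(30): r=rd/(1+P['k1']*r*r)
    s=r/rd if rd>0 else 1
    return np.array([x*s,y*s,1.0])
def at_z(P,uv,z):
    T=np.array(P['world_from_camera']); d=T[:3,:3]@ray(P,uv); o=T[:3,3]
    return o+d*(z-o[2])/d[2]
def at_d(P,uv,dep):
    T=np.array(P['world_from_camera']); return T[:3,:3]@(ray(P,uv)*dep)+T[:3,3]
def cloud(P,d):
    f=K(P); h,w=d.shape; u,v=np.meshgrid(np.arange(w),np.arange(h))
    x=(u-P['cx'])/f; y=(v-P['cy'])/f; rd=np.hypot(x,y); r=rd.copy()
    for _ in range(30): r=rd/(1+P['k1']*r*r)
    s=np.where(rd>0,r/np.maximum(rd,1e-9),1)
    T=np.array(P['world_from_camera']); c=np.stack([x*s*d,y*s*d,d],-1)
    return c@T[:3,:3].T+T[:3,3]
E
python3 - <<'E'
from h import *
o=ctrl.get_obs(); print({k:np.round(v,3).tolist() for k,v in o.items()})
for c in ['scene','top','wrist']:
    im,d,P=snap(c,c+'1.png'); print(c,np.round(P['world_from_camera'],3).tolist(),P['fovy'],P['k1'])
    for t in ['fixture','pivot','knob','part','crate_green','bottle','screwdriver','blue_bin','plunger']:
        try:
            r=ctrl.recognise(t,c) if t not in('pivot','knob') else []
            s=ctrl.spot_point(t,c)
        except Exception as e: print(t,e); continue
        print(t,[(np.round(q['at']).tolist(),round(q['score'],2)) for q in r[:3]],[(np.round(q['at'],1).tolist(),round(q['score'],2)) for q in s[:3]])
print(ctrl.get_obs()['t'])
E
```

```text
pics
{'t': 0.0, 'joint_positions': [-85.102, 10.401, 92.131, 0.002, 77.567, -11.82], 'joint_vel': [-0.0, -0.028, 0.006, 0.01, -0.06, -0.064], 'effort': [-0.001, -44.486, -35.134, -0.0, 0.009, -0.0], 'ee_pos': [0.165, -0.55, 0.23], 'tool_rot': [-179.904, -0.022, 16.717], 'contact_force': [0.224, -0.365, -0.7], 'torque': [-0.021, 0.002, 0.056], 'gripper_width': 0.085}
scene [[-0.155, 0.836, -0.527, 1.152], [0.988, 0.134, -0.077, 0.219], [0.007, -0.532, -0.847, 1.155], [0.0, 0.0, 0.0, 1.0]] 52.88007039410293 -0.09405364103890851
fixture [([275.0, 221.0], 0.59), ([282.0, 288.0], 0.5)] [([280.6, 222.9], 0.94)]
pivot [] [([277.2, 216.3], 0.88)]
knob [] [([233.6, 205.6], 0.58)]
part [([303.0, 235.0], 0.61), ([272.0, 221.0], 0.16)] [([301.8, 237.2], 0.47)]
crate_green [([390.0, 148.0], 0.87), ([470.0, 187.0], 0.81), ([394.0, 213.0], 0.59)] [([395.4, 216.6], 0.92), ([465.0, 190.3], 0.66), ([388.5, 152.1], 0.65)]
bottle [([386.0, 261.0], 0.81)] [([382.1, 269.4], 0.61), ([285.5, 220.0], 0.56), ([235.7, 205.3], 0.19)]
screwdriver [([154.0, 260.0], 0.7)] [([164.2, 246.7], 0.89)]
blue_bin [([280.0
[... 385 characters left out ...]

part [([331.0, 162.0], 0.64)] [([327.6, 161.6], 0.65)]
crate_green [([242.0, 302.0], 0.98), ([233.0, 211.0], 0.92), ([142.0, 252.0], 0.61)] [([244.4, 301.7], 0.93), ([145.1, 249.3], 0.67)]
bottle [([243.0, 134.0], 0.95)] [([246.2, 136.4], 0.64)]
screwdriver [([477.0, 118.0], 0.78)] [([471.2, 131.2], 0.81)]
blue_bin [([342.0, 102.0], 0.94), ([357.0, 175.0], 0.41)] [([344.5, 105.5], 0.78)]
plunger [] []
wrist [[0.288, -0.924, -0.252, 0.229], [-0.958, -0.278, -0.076, -0.532], [0.0, 0.264, -0.965, 0.373], [0.0, 0.0, 0.0, 1.0]] 71.73468429182535 0.0001338675482481594
fixture [] []
pivot [] []
knob [] []
part [] []
crate_green [] []
bottle [] []
screwdriver [] []
blue_bin [] []
plunger [] []
2.55
```

View pics/scene1.png

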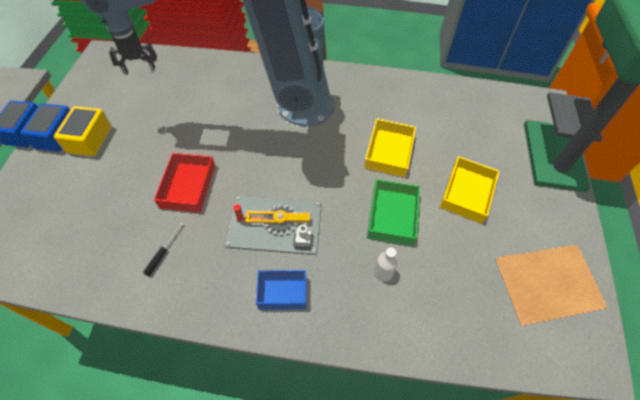

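View pics/top1.png

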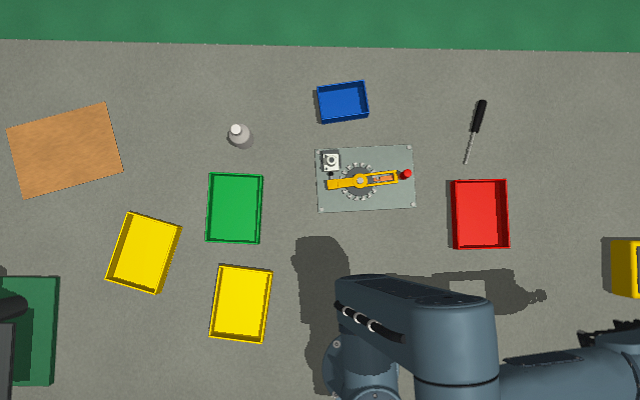

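```bash
python3 - <<'E'
from h import *
im,d,P=snap('top')
for n,uv,z in [('pivot',(358.4,179.7),.046),('knob',(405.1,172.4),.0975),('part',(327.6,161.6),.012),('fix',(360.2,179),0),('g1',(244.4,301.7),0),('g2',(145,249.3),0),('g3',(233,211),.03),('bottle',(246,136),0),('bin',(344.5,105.5),0)]:
    print(n,np.round(at_z(P,uv,z),4), np.round(cloud(P,d)[int(uv[1]),int(uv[0])],3), im[int(uv[1]),int(uv[0])])
im2,d2,P2=snap('scene')
for n,uv,z in [('pivot',(277.2,216.3),.046),('knob',(233.6,205.6),.0975),('part',(301.8,237.2),.012),('fix',(280.6,222.9),0)]: print(n,np.round(at_z(P2,uv,z),4))
cv2.imwrite('pics/topz.png',cv2.resize(im[80:340,110:510],None,fx=2,fy=2,interpolation=cv2.INTER_CUBIC))
cv2.imwrite('pics/scenez.png',cv2.resize(im2[150:330,200:430],None,fx=3.4,fy=3.3,interpolation=cv2.INTER_CUBIC))
E
```

```text
pivot [0.5398 0.0125 0.046 ] [0.541 0.014 0.049] [189 191 189]
knob [ 0.5567 -0.1132  0.0975] [ 0.557 -0.112  0.101] [ 33  44 230]
part [0.596  0.1015 0.012 ] [0.587 0.105 0.086] [187 203 200]
fix [0.5472 0.0031 0.    ] [0.541 0.008 0.052] [179 186 186]
g1 [0.1818 0.3375 0.    ] [0.184 0.339 0.001] [  0 228 249]
g2 [0.3294 0.6314 0.    ] [0.33  0.63  0.005] [  0 216 244]
g3 [0.4442 0.3734 0.03  ] [0.445 0.378 0.005] [ 75 176  34]
bottle [0.6706 0.3465 0.    ] [0.65  0.331 0.103] [174 183 188]
bin [0.7694 0.0528 0.    ] [0.77  0.054 0.002] [186  95  29]
pivot [0.5442 0.0027 0.046 ]
knob [ 0.5567 -0.1282  0.0975]
part [0.588  0.0889 0.012 ]
fix [0.5416 0.0098 0.    ]
```

Top view: clamp at about (360,180), red knob (406,174), part (330,161), green crate (235,208). The two yellow crates and the red one are look-alikes. The robot is at right, in the foreground.

View pics/scenez.png

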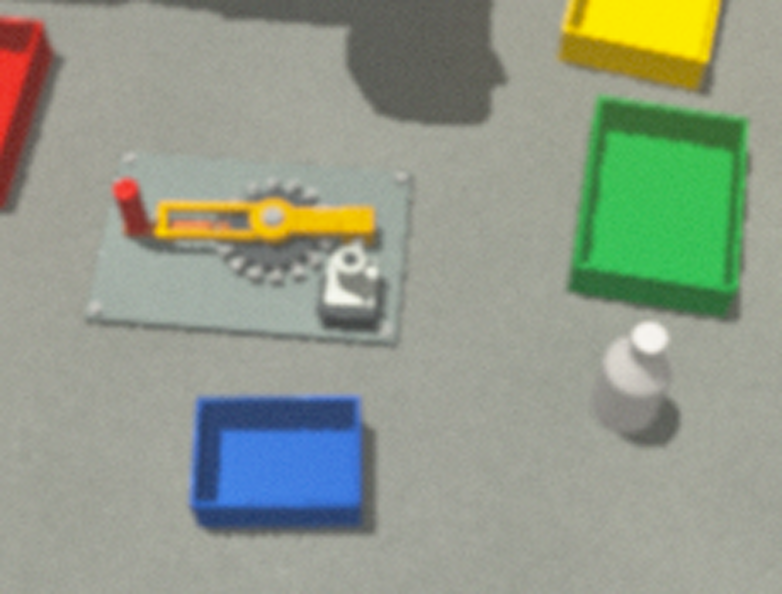

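```bash
cat > seg.py <<'E'
from h import *
def blob(im,C,lo,hi,box,z):
    hsv=cv2.cvtColor(im,cv2.COLOR_BGR2HSV)
    m=cv2.inRange(hsv,lo,hi)>0
    m&=(C[...,0]>box[0])&(C[...,0]<box[1])&(C[...,1]>box[2])&(C[...,1]<box[3])&(C[...,2]>z[0])&(C[...,2]<z[1])
    return m
E
python3 - <<'E'
from seg import *
for c in ['top','scene']:
    im,d,P=snap(c); C=cloud(P,d)
    m=blob(im,C,(0,120,60),(8,255,255),(.4,.7,-.18,-.05),(.03,.13))
    q=C[m]; print(c,'knob',m.sum(),np.median(q,0).round(4),'zmax',np.percentile(q[:,2],90), 'bbox',q.min(0).round(3),q.max(0).round(3))
    qt=q[q[:,2]>np.percentile(q[:,2],90)-.008]; print(' top',qt.mean(0).round(4),len(qt))
    m=blob(im,C,(18,120,80),(30,255,255),(.45,.65,-.12,.15),(.03,.07)); q=C[m]
    (cx,cy),(w,h),a=cv2.minAreaRect((q[:,:2]*1000).astype(np.float32)); print(' arm',m.sum(),cx,cy,w,h,a,np.median(q[:,2]))
    dd=q[:,:2]-q[:,:2].mean(0); U,S,V=np.linalg.svd(dd,full_matrices=False); print('  dir',V[0],np.degrees(np.arctan2(*V[0][::-1])), q[:,:2].mean(0), (dd@V[0]).min(),(dd@V[0]).max())
    # plate: z about .012
    m=(C[...,2]>.006)&(C[...,2]<.02)&(C[...,0]>.4)&(C[...,0]<.7)&(C[...,1]>-.18)&(C[...,1]<.22)
    n,l,st,_=cv2.connectedComponentsWithStats(m.astype(np.uint8)); i=1+st[1:,4].argmax(); q=C[l==i]
    print(' plate',cv2.minAreaRect((q[:,:2]*1000).astype(np.float32)),np.median(q[:,2]))
    m=(C[...,2]>.06)&(C[...,2]<.1)&(C[...,0]>.55)&(C[...,0]<.64)&(C[...,1]>.05)&(C[...,1]<.14); q=C[m]
    print(' boss',cv2.minAreaRect((q[:,:2]*1000).astype(np.float32)),np.median(q[:,2]),q.mean(0))
    m=blob(im,C,(45,100,60),(75,255,255),(.25,.6,.25,.55),(-.01,.07)); q=C[m]
    print(' green',cv2.minAreaRect((q[:,:2]*1000).astype(np.float32)),np.percentile(q[:,2],[2,50,98]))
E
```

```text
top knob 86 [ 0.5541 -0.1145  0.0953] zmax 0.10054092585499641 bbox [ 0.544 -0.128  0.032] [ 0.567 -0.106  0.106]
 top [ 0.5561 -0.1179  0.0979] 52
 arm 582 539.24462890625 2.9188079833984375 43.288490295410156 204.73629760742188 9.595459938049316 0.045163124055004444
  dir [-0.14378591  0.98960882] 98.26698029898549 [0.53722206 0.01224511] -0.11220539134832348 0.09269049555556438
 plate ((545.8948364257812, -9.579071044921875), (198.62527465820312, 295.95404052734375), 4.439326286315918) 0.012867616171785223
 boss ((589.8136596679688, 94.4725570678711), (26.09398651123047, 25.208484649658203), 53.82655334472656) 0.08442203285133365 [0.58944563 0.0946133  0.08320907]
 green ((453.34930419921875, 369.8182678222656), (150.10569763183594, 199.65695190429688), 88.108642578125) [-0.00012092  0.00690752  0.057978  ]
scene knob 102 [ 0.566  -0.1153  0.082 ] zmax 0.09852820251072056 bbox [ 0.549 -0.13   0.031] [ 0.572 -0.107  0.101]
 top [ 0.5604 -0.118   0.0972] 41
 arm 532 540.775634765625 2.3961181640625 43.70541763305664 202.18362426757812 7.998753070831299 0.04367235182016693
  dir [-0.118468    0.99295787] 96.80369503152727 [0.54263844 0.009621  ] -0.1081719187254931 0.0943838522110598
 plate ((552.3705444335938, -10.0042724609375), (193.76133728027344, 293.45831298828125), 4.303510665893555) 0.012220417107013049
 boss ((593.4259033203125, 95.38249969482422), (27.842390060424805, 24.482065200805664), 7.097869873046875) 0.0828277283859653 [0.59686312 0.09579263 0.07997189]
 green ((457.0519714355469, 375.772216796875), (159.5597686767578, 203.76788330078125), 87.97188568115234) [0.00104061 0.00734268 0.05664776]
```

View pics/topz.png

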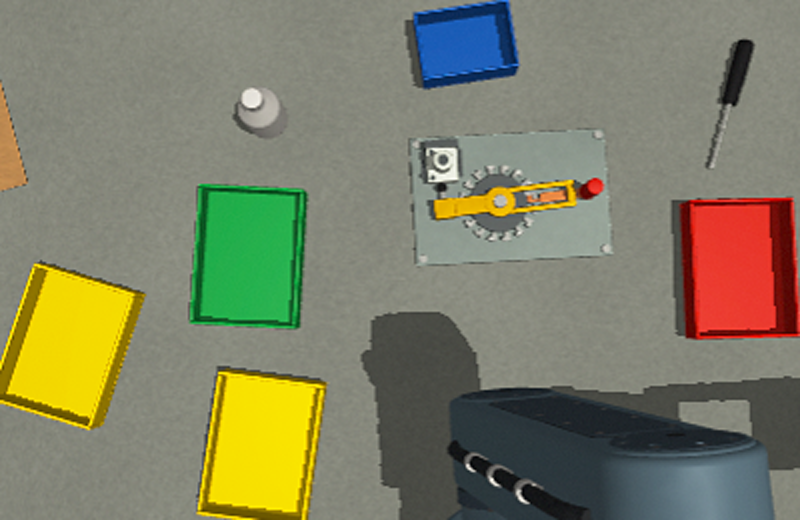

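Fixture yaw is about 4.4° with its origin at about (0.5365, 0.0094). That agrees with the boss seen at (0.590, 0.0945) and the knob at (0.556, -0.119). I'll turn first, then move over the knob.

```bash
python3 -m inch '[[0,0,0,-6.8,100],[0,0,0,-6.8,100],[0,0,0,-6.8,100],[0,0,0,-6.8,100],[0,0,0,-6.8,100],[0,0,0,-6.8,100],[0,0,0,-6.8,100],[0,0,0,-6.8,100],[0,0,0,-6.8,100],[0,0,0,-6.8,100],[0,0,0,-6.8,100],[0,0,0,-6.8,60]]' && python3 -m inch '[[0.01,0.012,0,0,60],[0.022,0.027,0,0,60],[0.022,0.027,0,0,60],[0.022,0.027,0,0,60],[0.022,0.027,0,0,60],[0.022,0.027,0,0,60],[0.022,0.027,0,0,60],[0.022,0.027,0,0,60],[0.022,0.027,0,0,60],[0.022,0.027,0,0,60],[0.022,0.027,0,0,60],[0.022,0.027,0,0,60]]'
```

```text
t: 3.75
ee_pos: [0.1654, -0.5507, 0.2313]
tool_rot: [-180.0, -0.0, 98.7]
contact_force: [0.7, -0.4, -0.3]
gripper_width: 0.0756
t: 4.75
ee_pos: [0.4357, -0.2543, 0.2315]
tool_rot: [180.0, 0.0, 98.1]
contact_force: [1.9, -0.8, 1.0]
gripper_width: 0.0511
```

```bash
python3 -m inch '[[0.022,0.026,-0.005,0,60],[0.022,0.026,-0.005,0,60],[0.022,0.026,-0.005,0,60],[0.022,0.026,-0.005,0,60],[0.018,0.023,0,0,60],[0.012,0.014,0,0,60],[0,0,0,0,60],[0,0,0,0,60]]'; python3 - <<'E'
from seg import *
print(np.round(ctrl.get_obs()['ee_pos'],4),ctrl.get_obs()['tool_rot'])
im,d,P=snap('wrist','w2.png'); C=cloud(P,d)
m=blob(im,C,(0,120,60),(8,255,255),(.4,.7,-.2,0),(.03,.13)); q=C[m]
qt=q[q[:,2]>.09]; print(len(qt),qt.mean(0).round(4),qt.min(0).round(4),qt.max(0).round(4))
v,u=np.nonzero(m&(C[...,2]>.09)); print(u.mean(),v.mean(),at_z(P,(u.mean(),v.mean()),.0975))
r=ctrl.spot_point('knob','wrist'); print(r[:2]); 
if r: print(at_z(P,r[0]['at'],.0975))
r=ctrl.spot_point('pivot','wrist'); print(r[:1])
if r: print(at_z(P,r[0]['at'],.046))
E
```

```text
t: 5.42
ee_pos: [0.5571, -0.118, 0.2511]
tool_rot: [-180.0, -0.0, 98.3]
contact_force: [0.7, 0.1, 0.9]
gripper_width: 0.0507
[ 0.5571 -0.118   0.2511] [-1.79959368e+02 -1.41502663e-02  9.83462233e+01]
346 [ 0.5576 -0.1184  0.0957] [ 0.5464 -0.1304  0.0901] [ 0.5692 -0.1073  0.098 ]
324.9884393063584 186.02312138728323 [ 0.55754734 -0.11799259  0.0975    ]
[{'at': [323.6, 186.9], 'score': 0.98}]
[ 0.55618972 -0.11918308  0.0975    ]
[{'at': [326.0, 67.9], 'score': 0.91}]
[0.54018703 0.00827924 0.046     ]
```

View pics/w2.png

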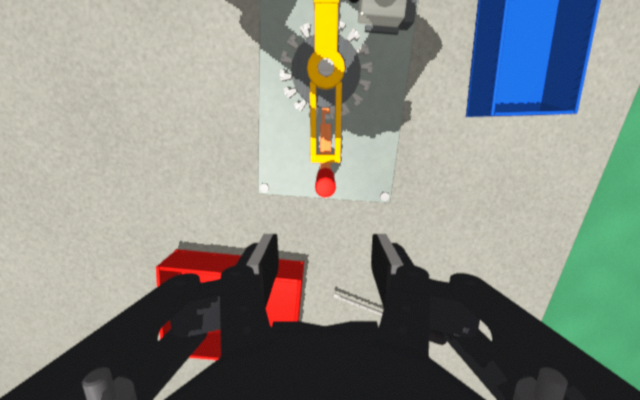

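```bash
python3 -m inch '[[0,0,0.02,0,60],[0,0,0.025,0,60],[0,0,0.025,0,60],[0,0,0.025,0,60],[0,0,0.025,0,60],[0,0,0.025,0,60],[0,0,0.02,0,60],[0,0,0.015,0,60],[0,0,0.009,0,60],[0,0,0,0,60],[0,0,0,0,60]]' && python3 - <<'E'
from h import *
o=ctrl.get_obs(); print(o['ee_pos'],o['contact_force'])
snap('wrist','w3.png')
E
```

```text
t: 6.48
ee_pos: [0.5569, -0.1201, 0.0625]
tool_rot: [-180.0, -0.0, 98.2]
contact_force: [0.7, -0.7, 0.1]
gripper_width: 0.0512
[ 0.55691287 -0.120112    0.06249895] [ 0.65637562 -0.71471068  0.13528505]
```

View pics/w3.png

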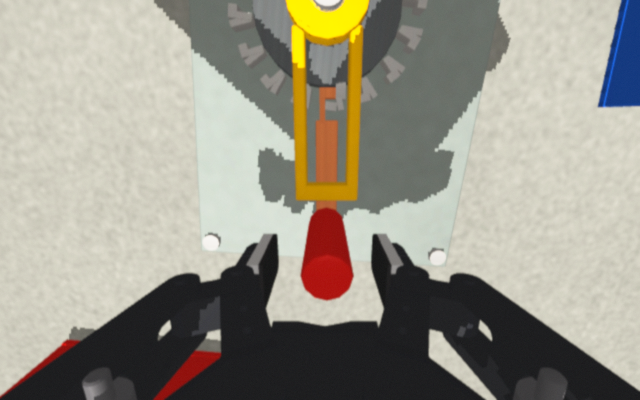

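```bash
python3 -m inch '[[0,0,0.003,0,45],[0,0,0,0,38],[0,0,0,0,32],[0,0,0,0,28],[0,0,0,0,24],[0,0,0,0,20],[0,0,0,0,20],[0,0,0,0,20]]' 40; python3 -m inch '[[0,0,0,0,15],[0,0,0,0,15],[0,0,0,0,15]]'
```

```text
t: 7.2
ee_pos: [0.5578, -0.1197, 0.06]
tool_rot: [179.9, 0.0, 98.3]
contact_force: [-0.5, -0.2, 6.8]
gripper_width: 0.0229
t: 7.45
ee_pos: [0.5577, -0.1197, 0.06]
tool_rot: [179.9, 0.0, 98.3]
contact_force: [-0.3, 1.6, 6.6]
gripper_width: 0.0233
```

```bash
cat > f.py <<'E'
from h import *
B=np.array([0.54,0.0]);
def st():
    o=ctrl.get_obs(); y=np.radians(o['tool_rot'][2]); tx=np.array([np.cos(y),np.sin(y)]); ty=np.array([np.sin(y),-np.cos(y)])
    F=np.array(o['contact_force']); p=np.array(o['ee_pos'])[:2]; piv=np.array([0.5375,0.0094])
    r=p-piv
    print('t %.2f yaw %.2f  Fx(+ = spring pulling in) %.1f Fy(+ = resists tight) %.1f Fz %.1f | r %.1f mm ang %.2f deg w %.1f'%(o['t'],o['tool_rot'][2],F[:2]@tx,F[:2]@ty,F[2],1000*np.hypot(*r),np.degrees(np.arctan2(r[0],-r[1])),1000*o['gripper_width']))
if __name__=='__main__': st()
E
python3 f.py; python3 -m inch '[[-0.001,0,0,0,15],[-0.001,0,0,0,15],[0,0,0,0,15]]'>/dev/null; python3 f.py
```

```text
t 7.45 yaw 98.32  Fx(+ = spring pulling in) 1.6 Fy(+ = resists tight) -0.1 Fz 6.6 | r 130.6 mm ang 8.91 deg w 23.3
t 7.70 yaw 98.32  Fx(+ = spring pulling in) 6.5 Fy(+ = resists tight) -0.1 Fz 7.9 | r 131.2 mm ang 8.90 deg w 22.9
```

```bash
python3 -m inch '[[0,-0.001,0,0.44,15],[0,-0.001,0,0.44,15],[0,-0.001,0,0.44,15],[0,0,0,0,15]]'>/dev/null; python3 f.py;python3 -m inch '[[0,-0.001,0,0.44,15],[0,-0.001,0,0.44,15],[0,0,0,0,15]]'>/dev/null; python3 f.py
```

```text
t 8.03 yaw 96.99  Fx(+ = spring pulling in) 5.1 Fy(+ = resists tight) 1.3 Fz 6.3 | r 131.4 mm ang 7.76 deg w 23.0
t 8.28 yaw 96.12  Fx(+ = spring pulling in) 5.8 Fy(+ = resists tight) 3.2 Fz 5.0 | r 131.4 mm ang 6.97 deg w 22.9
```

```bash
python3 -m inch '[[-0.001,0,0,0,15],[0,0,0,0,15]]'>/dev/null; python3 f.py; python3 -m inch '[[0,-0.001,0,0.44,15],[0,-0.001,0,0.44,15],[0,0,0,0,15]]'>/dev/null; python3 f.py;python3 -m inch '[[0,-0.001,0,0.44,15],[0,-0.001,0,0.44,15],[0,0,0,0,15]]'>/dev/null; python3 f.py
```

```text
t 8.45 yaw 96.14  Fx(+ = spring pulling in) 5.8 Fy(+ = resists tight) 3.8 Fz 4.9 | r 132.4 mm ang 7.00 deg w 23.1
t 8.70 yaw 95.25  Fx(+ = spring pulling in) 5.9 Fy(+ = resists tight) 3.4 Fz 3.3 | r 132.4 mm ang 6.19 deg w 23.1
t 8.95 yaw 94.37  Fx(+ = spring pulling in) 6.1 Fy(+ = resists tight) 5.9 Fz 3.5 | r 132.3 mm ang 5.41 deg w 23.2
```

```bash
python3 -m inch '[[-0.001,0,0,0,15],[0,0,0,0,15]]'>/dev/null; python3 f.py; python3 -m inch '[[-0.0005,0,0,0,15],[0,0,0,0,15]]'>/dev/null; python3 f.py
```

```text
t 9.12 yaw 94.39  Fx(+ = spring pulling in) 9.8 Fy(+ = resists tight) 4.5 Fz 4.6 | r 132.5 mm ang 5.40 deg w 23.0
t 9.28 yaw 94.40  Fx(+ = spring pulling in) 10.0 Fy(+ = resists tight) 6.0 Fz 5.8 | r 132.5 mm ang 5.39 deg w 23.2
```

```bash
for i in 1; do python3 -m inch '[[0,-0.001,0,0.44,15],[0,0,0,0,15]]'>/dev/null; python3 f.py; python3 -m inch '[[0,-0.001,0,0.44,15],[0,0,0,0,15]]'>/dev/null; python3 f.py; python3 -m inch '[[0,-0.001,0,0.44,15],[0,0,0,0,15]]'>/dev/null; python3 f.py; done
```

```text
t 9.45 yaw 93.95  Fx(+ = spring pulling in) 10.6 Fy(+ = resists tight) 6.5 Fz 6.0 | r 132.5 mm ang 5.02 deg w 23.0
t 9.62 yaw 93.51  Fx(+ = spring pulling in) 12.2 Fy(+ = resists tight) 5.9 Fz 5.4 | r 132.4 mm ang 4.62 deg w 22.8
t 9.78 yaw 93.07  Fx(+ = spring pulling in) 10.7 Fy(+ = resists tight) 7.7 Fz 4.3 | r 132.5 mm ang 4.25 deg w 23.3
```

```bash
for i in 1; do python3 -m inch '[[0,-0.001,0,0.44,15],[0,0,0,0,15]]'>/dev/null; python3 f.py; python3 -m inch '[[0,-0.001,0,0.44,15],[0,0,0,0,15]]'>/dev/null; python3 f.py; done
```

```text
t 9.95 yaw 92.64  Fx(+ = spring pulling in) 11.2 Fy(+ = resists tight) 6.3 Fz 4.2 | r 132.4 mm ang 3.83 deg w 23.0
t 10.12 yaw 92.20  Fx(+ = spring pulling in) 11.4 Fy(+ = resists tight) 7.6 Fz 4.2 | r 132.4 mm ang 3.43 deg w 22.9
```

```bash
for i in 1; do python3 -m inch '[[0,-0.001,0,0.44,15],[0,0,0,0,15]]'>/dev/null; python3 f.py; python3 -m inch '[[0,-0.001,0,0.44,15],[0,0,0,0,15]]'>/dev/null; python3 f.py; done
```

```text
t 10.28 yaw 91.76  Fx(+ = spring pulling in) 11.1 Fy(+ = resists tight) 7.1 Fz 3.4 | r 132.5 mm ang 3.06 deg w 22.9
t 10.45 yaw 91.33  Fx(+ = spring pulling in) 10.3 Fy(+ = resists tight) 7.5 Fz 2.2 | r 132.6 mm ang 2.66 deg w 23.3
```

```bash
for i in 1; do python3 -m inch '[[0,-0.001,0,0.44,15],[0,0,0,0,15]]'>/dev/null; python3 f.py; python3 -m inch '[[0,-0.001,0,0.44,15],[0,0,0,0,15]]'>/dev/null; python3 f.py; done
```

```text
t 10.62 yaw 90.89  Fx(+ = spring pulling in) 6.6 Fy(+ = resists tight) 7.4 Fz 1.6 | r 133.5 mm ang 2.19 deg w 23.0
t 10.78 yaw 90.45  Fx(+ = spring pulling in) 5.4 Fy(+ = resists tight) 8.1 Fz 2.6 | r 133.8 mm ang 1.85 deg w 22.7
```

Between the last two steps the radial force fell from 10 to 5.4 N and the radius grew, so the pawl is free. Drawing it out.

```bash
python3 -m inch '[[-0.001,0,0,0,15],[-0.001,0,0,0,15],[-0.0015,0,0,0,15],[0,0,0,0,15]]'>/dev/null; python3 f.py; python3 -m inch '[[-0.0015,0,0,0,15],[-0.0015,0,0,0,15],[-0.0015,0,0,0,15],[0,0,0,0,15]]'>/dev/null; python3 f.py;
```

```text
t 11.12 yaw 90.46  Fx(+ = spring pulling in) 7.0 Fy(+ = resists tight) 7.6 Fz 1.3 | r 137.4 mm ang 1.83 deg w 23.4
t 11.45 yaw 90.46  Fx(+ = spring pulling in) 7.5 Fy(+ = resists tight) 8.4 Fz 1.8 | r 141.7 mm ang 1.79 deg w 23.0
```

```bash
python3 -m inch '[[-0.0015,0,0,0,15],[-0.0015,0,0,0,15],[-0.0015,0,0,0,15],[-0.001,0,0,0,15],[0,0,0,0,15],[0,0,0,0,15]]'>/dev/null; python3 f.py; python3 -c "
from h import *
snap('wrist','w4.png')"
```

```text
t 11.95 yaw 90.46  Fx(+ = spring pulling in) 8.2 Fy(+ = resists tight) 7.7 Fz 3.1 | r 146.8 mm ang 1.72 deg w 23.3
```

View pics/w4.png

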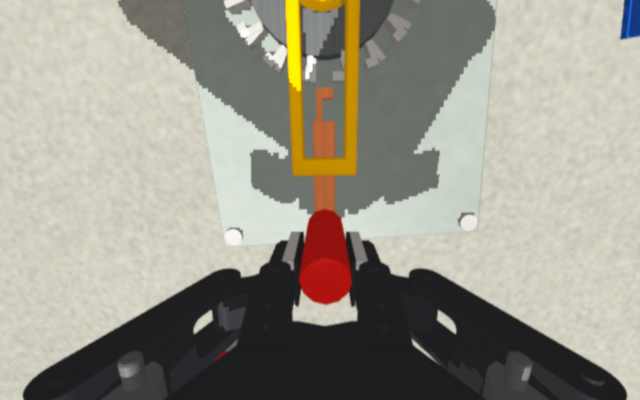

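The picture shows the pawl (orange bar) well out of the wheel with the knob held squarely. Now opening the arm along the arc.

```bash
python3 -m inch '[[0,0.0013,0,-0.5,15],[0,0.0026,0,-1,15],[0,0.0026,0,-1,15],[0,0.0026,0,-1,15],[0,0.0026,0,-1,15],[0,0.0026,0,-1,15],[0,0,0,0,15]]'>/dev/null; python3 f.py; python3 -m inch '[[0,0.0026,0,-1,15],[0.0001,0.0038,0,-1.5,15],[0.0001,0.0038,0,-1.5,15],[0.0001,0.0038,0,-1.5,15],[0.0001,0.0038,0,-1.5,15],[0,0,0,0,15]]'>/dev/null; python3 f.py
```

```text
t 12.58 yaw 96.01  Fx(+ = spring pulling in) 8.5 Fy(+ = resists tight) 2.3 Fz 7.6 | r 146.8 mm ang 6.90 deg w 23.3
t 13.08 yaw 103.02  Fx(+ = spring pulling in) 8.7 Fy(+ = resists tight) 0.4 Fz 10.7 | r 146.7 mm ang 13.60 deg w 22.9
```

```bash
python3 -m inch '[[0.0001,0.0051,0,-2,15],[0.0001,0.0051,0,-2,15],[0.0001,0.0051,0,-2,15],[0.0001,0.0051,0,-2,15],[0.0001,0.0051,0,-2,15],[0,0,0,0,15]]'>/dev/null; python3 f.py; python3 -m inch '[[0.0001,0.0051,0,-2,15],[0.0001,0.0051,0,-2,15],[0.0001,0.0051,0,-2,15],[0.0001,0.0051,0,-2,15],[0.0001,0.0051,0,-2,15],[0,0,0,0,15]]'>/dev/null; python3 f.py
```

```text
t 13.58 yaw 113.05  Fx(+ = spring pulling in) 7.7 Fy(+ = resists tight) -0.2 Fz 10.5 | r 146.7 mm ang 23.55 deg w 23.2
t 14.08 yaw 123.06  Fx(+ = spring pulling in) 7.6 Fy(+ = resists tight) 0.4 Fz 9.8 | r 146.7 mm ang 33.43 deg w 23.1
```

```bash
python3 -m inch '[[0.0001,0.0051,0,-2,15],[0.0001,0.0051,0,-2,15],[0.0001,0.0051,0,-2,15],[0.0001,0.0051,0,-2,15],[0.0001,0.0051,0,-2,15],[0.0001,0.0038,0,-1.5,15],[0,0,0,0,15],[0,0,0,0,15],[0,0,0,0,15],[0,0,0,0,15]]'>/dev/null; python3 f.py; python3 -c "
from h import *
snap('wrist','w5.png');snap('top','t5.png')"
```

```text
t 14.92 yaw 134.42  Fx(+ = spring pulling in) 8.2 Fy(+ = resists tight) 0.4 Fz 10.7 | r 146.7 mm ang 44.56 deg w 22.8
```

View pics/t5.png

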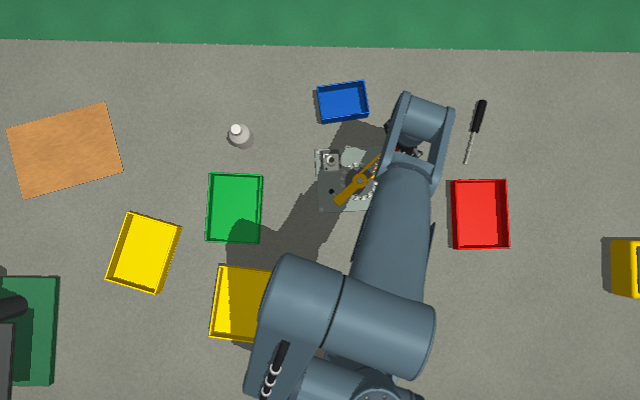

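View pics/w5.png

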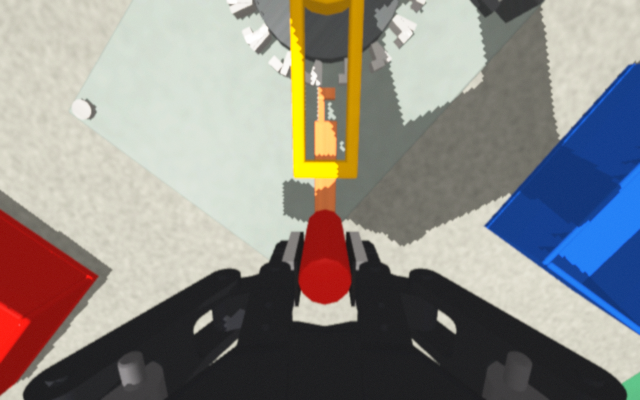

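Arm is open at about 0.69 rad and the part is still in place. A bit more margin, ease the pawl back in, release, and rise.

```bash
python3 -m inch '[[0.0001,0.0038,0,-1.5,15],[0.0001,0.0038,0,-1.5,15],[0,0,0,0,15]]'>/dev/null; python3 f.py; python3 -m inch '[[0.002,0,0,0,15],[0.002,0,0,0,15],[0.002,0,0,0,15],[0,0,0,0,15]]'>/dev/null; python3 f.py;  python3 -m inch '[[0.002,0,0,0,15],[0.002,0,0,0,15],[0,0,0,0,15]]'>/dev/null; python3 f.py
```

```text
t 15.27 yaw 137.52  Fx(+ = spring pulling in) 8.2 Fy(+ = resists tight) 1.1 Fz 10.0 | r 146.5 mm ang 47.64 deg w 23.2
t 15.60 yaw 137.39  Fx(+ = spring pulling in) 7.9 Fy(+ = resists tight) -3.9 Fz 11.5 | r 141.2 mm ang 47.14 deg w 22.8
t 15.85 yaw 137.35  Fx(+ = spring pulling in) 0.4 Fy(+ = resists tight) -2.0 Fz 6.9 | r 138.8 mm ang 47.01 deg w 23.2
```

```bash
python3 -m inch '[[0,0,0,0,28],[0,0,0,0,35],[0,0,0,0,45],[0,0,0,0,55],[0,0,0,0,60],[0,0,0,0,60]]'; python3 -m inch '[[0,0,-0.01,0,60],[0,0,-0.02,0,60],[0,0,-0.03,0,60],[0,0,-0.03,0,60],[0,0,-0.03,0,60],[0,0,-0.02,0,60],[0,0,0,0,60]]'; python3 - <<'E'
from seg import *
im,d,P=snap('top','t6.png'); C=cloud(P,d)
m=blob(im,C,(0,120,60),(8,255,255),(.5,.75,-.18,.02),(.03,.13)); q=C[m];
print(len(q), q.mean(0) if len(q) else '')
im,d,P=snap('wrist','w6.png'); C=cloud(P,d)
m=blob(im,C,(0,120,60),(8,255,255),(.5,.75,-.18,.02),(.03,.13)); q=C[m]; qt=q[q[:,2]>.09]; k=qt.mean(0); print(k, np.degrees(np.arctan2(k[0]-.5375,-(k[1]-.0094))))
E
```

```text
t: 16.35
ee_pos: [0.6388, -0.0845, 0.0589]
tool_rot: [-180.0, -0.0, 137.4]
contact_force: [0.6, 0.0, 0.0]
gripper_width: 0.0511
t: 16.93
ee_pos: [0.6421, -0.0855, 0.2066]
tool_rot: [179.7, 0.6, 137.4]
contact_force: [0.8, -0.0, 0.9]
gripper_width: 0.0513
0 
[ 0.63215415 -0.08030534  0.09580948] 46.537636154511645
```

View pics/w6.png

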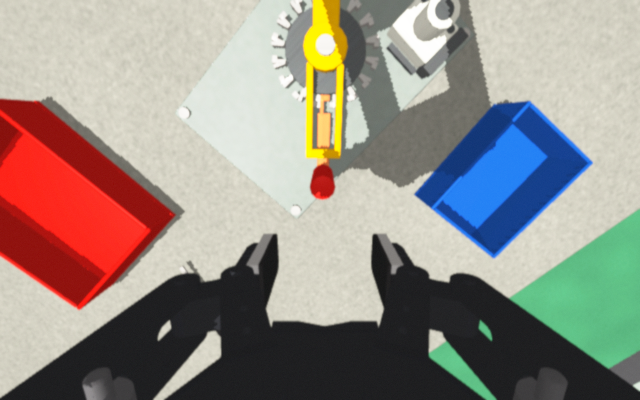

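```bash
python3 -m inch '[[0,0,0,7.1,60],[0,0,0,7.1,60],[0,0,0,7.1,60],[0,0,0,7.1,60],[0,0,0,7.1,60],[0,0,0,7.3,60]]'; python3 -m inch '[[0.014,-0.0026,0,0,60],[0.027,-0.0053,0,0,60],[0.027,-0.0053,0,0,60],[0.027,-0.0053,0,0,60],[0.027,-0.0053,0,0,60],[0.027,-0.0053,0,0,60],[0.02,-0.004,0,0,60],[0.012,-0.0024,0,0,60],[0,0,0,0,60],[0,0,0,0,60]]'; python3 - <<'E'
from seg import *
o=ctrl.get_obs();print(np.round(o['ee_pos'],4),o['tool_rot'])
im,d,P=snap('wrist','w7.png'); C=cloud(P,d)
m=(C[...,2]>.077)&(C[...,2]<.1)&(abs(C[...,0]-.59)<.05)&(abs(C[...,1]-.094)<.05); q=C[m]
print(len(q),q.mean(0),q.min(0),q.max(0)); print(cv2.minEnclosingCircle((q[:,:2]*1000).astype(np.float32)))
m=(C[...,2]>.036)&(C[...,2]<.046)&(abs(C[...,0]-.59)<.06)&(abs(C[...,1]-.094)<.06); q=C[m]; print(cv2.minAreaRect((q[:,:2]*1000).astype(np.float32)))
cv2.imwrite('pics/w7.png',im)
E
```

```text
t: 17.53
ee_pos: [0.6378, -0.0843, 0.1971]
tool_rot: [-179.8, -0.1, 94.4]
contact_force: [0.5, -0.9, -0.5]
gripper_width: 0.0516
t: 18.37
ee_pos: [0.5882, 0.0932, 0.1987]
tool_rot: [-179.9, 0.0, 94.9]
contact_force: [0.8, -0.1, -0.3]
gripper_width: 0.0513
[0.5882 0.0932 0.1987] [-1.79948004e+02  1.82996788e-02  9.49038200e+01]
629 [0.59248727 0.09440658 0.08263758] [0.57923225 0.0802793  0.07707528] [0.60608677 0.1073093  0.08523493]
((592.3106689453125, 93.73943328857422), 13.883899688720703)
((576.2008056640625, 83.8209228515625), (121.0701904296875, 61.576839447021484), 21.16665267944336)
```

View pics/w7.png

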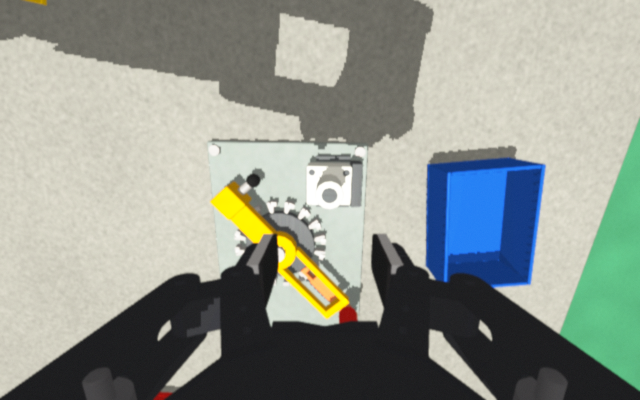

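Boss centre is (0.5923, 0.0938), about 4 mm in +y of the tool. I'll correct that and descend to TCP z ≈ 0.050.

```bash
python3 -m inch '[[0.0003,0.004,0.015,0,60],[0,0,0.025,0,60],[0,0,0.025,0,60],[0,0,0.025,0,60],[0,0,0.022,0,60],[0,0,0.018,0,60],[0,0,0.012,0,60],[0,0,0.006,0,60],[0,0,0,0,60],[0,0,0,0,60]]'; python3 -c "
from h import *
print(ctrl.get_obs()['ee_pos'])
snap('wrist','w8.png')"
```

```text
t: 19.25
ee_pos: [0.5933, 0.0929, 0.0518]
tool_rot: [180.0, 0.0, 94.7]
contact_force: [0.0, 0.5, 0.4]
gripper_width: 0.0509
[0.59327319 0.09289161 0.05182461]
```

View pics/w8.png

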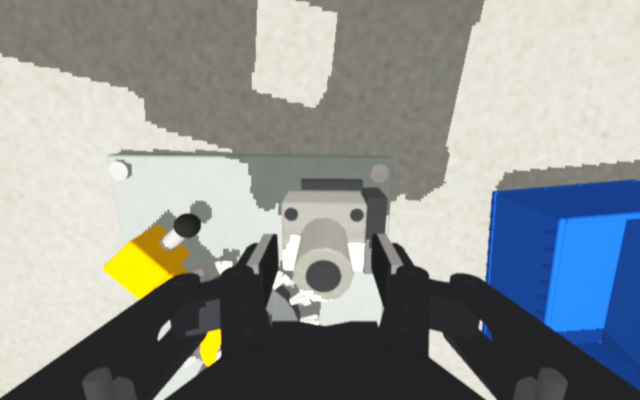

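```bash
python3 -m inch '[[0,0,0,0,50],[0,0,0,0,43],[0,0,0,0,37],[0,0,0,0,32],[0,0,0,0,25],[0,0,0,0,20],[0,0,0,0,20],[0,0,0,0,20]]' 70; python3 -m inch '[[0,0,-0.002,0,20],[0,0,-0.004,0,20],[0,0,-0.008,0,20],[0,0,-0.015,0,20],[0,0,-0.02,0,20],[0,0,-0.02,0,20],[0,0,-0.02,0,20],[0,0,-0.02,0,20],[0,0,-0.015,0,20],[0,0,0,0,20]]';  python3 -c "
from h import *
print(ctrl.get_obs()['ee_pos'])
snap('wrist','w9.png')"
```

```text
t: 19.97
ee_pos: [0.5927, 0.0934, 0.0523]
tool_rot: [180.0, 0.0, 94.8]
contact_force: [-3.8, -0.0, 6.7]
gripper_width: 0.0266
t: 20.8
ee_pos: [0.5949, 0.0935, 0.1796]
tool_rot: [179.6, 0.0, 94.7]
contact_force: [1.9, -0.3, -3.8]
gripper_width: 0.0266
[0.59489732 0.09345478 0.17963944]
```

View pics/w9.png

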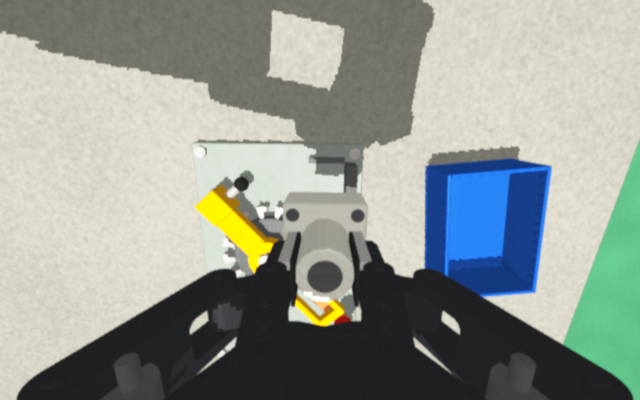

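Part is held and lifted, and the underside should be about 40 mm below the TCP. Moving over the green crate at about (0.453, 0.372).

```bash
python3 -m inch '[[0.007,-0.0029,0,0,20],[0.014,-0.0057,0,0,20],[0.02,-0.0082,0,0,20],[0.024,-0.0098,0,0,20],[0.024,-0.0098,0,0,20],[0.024,-0.0098,0,0,20],[0.024,-0.0098,0,0,20],[0.024,-0.0098,0,0,20],[0.024,-0.0098,0,0,20],[0.024,-0.0098,0,0,20],[0.024,-0.0098,0,0,20],[0.022,-0.009,0,0,20]]'; python3 -m inch '[[0.016,-0.0066,0,0,20],[0.011,-0.0045,0,0,20],[0.006,-0.0025,0,0,20],[0,0,0,0,20],[0,0,0,0,20],[0,0,0,0,20]]'; python3 - <<'E'
from seg import *
print(ctrl.get_obs()['ee_pos'],ctrl.get_obs()['tool_rot'])
im,d,P=snap('wrist','w10.png'); C=cloud(P,d)
m=blob(im,C,(45,100,60),(75,255,255),(.25,.65,.2,.6),(.045,.065)); q=C[m]
print(len(q),cv2.minAreaRect((q[:,:2]*1000).astype(np.float32)))
snap('top','t10.png')
E
```

```text
t: 21.85
ee_pos: [0.4646, 0.3407, 0.1735]
tool_rot: [-179.8, 0.0, 94.8]
contact_force: [-0.1, 0.1, -4.7]
gripper_width: 0.026
t: 22.35
ee_pos: [0.4518, 0.3699, 0.175]
tool_rot: [-180.0, 0.0, 94.7]
contact_force: [-0.3, -0.3, -4.4]
gripper_width: 0.0263
[0.45177646 0.36993904 0.1750341 ] [-1.79986443e+02  3.28613941e-02  9.46935851e+01]
3619 ((454.33917236328125, 369.666748046875), (149.1475372314453, 200.157470703125), 87.91549682617188)
```

View pics/w10.png

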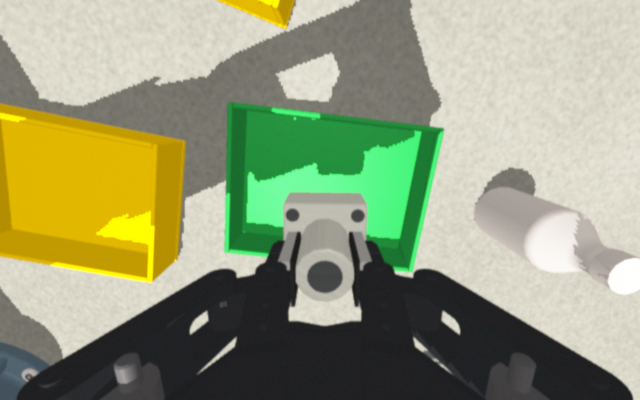

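View pics/t10.png

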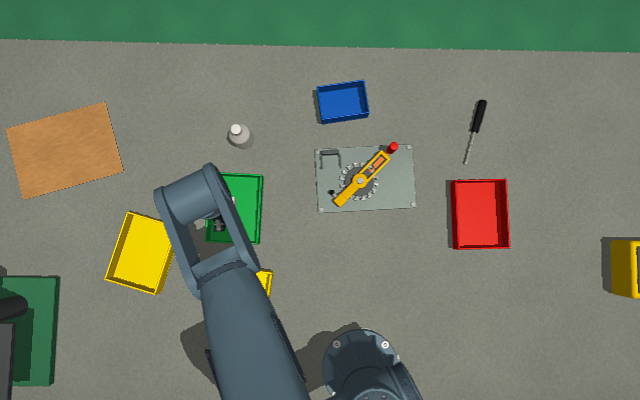

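Part is centred over the green crate (0.454, 0.370), and the arm still stands open in the top view. Lowering.

```bash
python3 -m inch '[[0,0,0.008,0,20],[0,0,0.015,0,20],[0,0,0.02,0,20],[0,0,0.02,0,20],[0,0,0.02,0,20],[0,0,0.016,0,20],[0,0,0.012,0,20],[0,0,0.008,0,20],[0,0,0.004,0,20],[0,0,0,0,20],[0,0,0,0,20]]'; python3 -m inch '[[0,0,0.001,0,20],[0,0,0.001,0,20],[0,0,0,0,20]]'
```

```text
t: 23.37
ee_pos: [0.452, 0.3709, 0.0529]
tool_rot: [179.9, -0.0, 94.7]
contact_force: [0.6, 0.5, -3.4]
gripper_width: 0.0265
t: 23.62
ee_pos: [0.4518, 0.371, 0.0509]
tool_rot: [179.9, -0.0, 94.7]
contact_force: [0.7, -0.2, -4.7]
gripper_width: 0.0263
```

```bash
python3 -m inch '[[0,0,0.0015,0,20],[0,0,0.0015,0,20],[0,0,0,0,20]]'; python3 -m inch '[[0,0,0.001,0,20],[0,0,0,0,20]]';python3 -m inch '[[0,0,0.001,0,20],[0,0,0,0,20]]'
```

```text
t: 23.87
ee_pos: [0.4513, 0.3706, 0.0471]
tool_rot: [-180.0, 0.0, 94.7]
contact_force: [0.0, -0.1, -4.1]
gripper_width: 0.0264
t: 24.03
ee_pos: [0.4513, 0.3706, 0.0461]
tool_rot: [-180.0, 0.0, 94.7]
contact_force: [-0.4, -0.9, -3.9]
gripper_width: 0.0263
t: 24.2
ee_pos: [0.4515, 0.3708, 0.0454]
tool_rot: [180.0, -0.0, 94.7]
contact_force: [-0.2, -0.5, -3.5]
gripper_width: 0.0264
```

```bash
python3 -m inch '[[0,0,0.001,0,20],[0,0,0,0,20]]'; python3 -m inch '[[0,0,0.0007,0,20],[0,0,0,0,20]]'
```

```text
t: 24.37
ee_pos: [0.4516, 0.3708, 0.0454]
tool_rot: [180.0, 0.0, 94.7]
contact_force: [-3.8, -1.9, 4.4]
gripper_width: 0.0264
t: 24.53
ee_pos: [0.4516, 0.3709, 0.0453]
tool_rot: [180.0, 0.0, 94.8]
contact_force: [-5.2, -2.7, 10.8]
gripper_width: 0.0262
```

The part touched down at TCP z ≈ 0.0453, the predicted height. Releasing and rising.

```bash
python3 -m inch '[[0,0,-0.001,0,28],[0,0,0,0,33],[0,0,0,0,38],[0,0,0,0,46],[0,0,0,0,55],[0,0,0,0,60],[0,0,0,0,60]]'; python3 -m inch '[[0,0,-0.005,0,60],[0,0,-0.012,0,60],[0,0,-0.02,0,60],[0,0,-0.025,0,60],[0,0,-0.03,0,60],[0,0,-0.03,0,60],[0,0,-0.03,0,60],[0,0,-0.02,0,60],[0,0,0,0,60],[0,0,0,0,60]]'; python3 - <<'E'
from seg import *
im,d,P=snap('wrist','w11.png'); C=cloud(P,d)
m=(C[...,2]>.07)&(C[...,2]<.09)&(abs(C[...,0]-.452)<.05)&(abs(C[...,1]-.37)<.05); q=C[m]
print(len(q),cv2.minEnclosingCircle((q[:,:2]*1000).astype(np.float32)),np.percentile(q[:,2],[50,95]))
im,d,P=snap('top','t11.png')
E
```

```text
t: 25.12
ee_pos: [0.4516, 0.3708, 0.0446]
tool_rot: [180.0, -0.0, 94.7]
contact_force: [0.1, -1.2, -0.5]
gripper_width: 0.0517
t: 25.95
ee_pos: [0.4524, 0.3713, 0.2193]
tool_rot: [179.8, -0.1, 94.7]
contact_force: [-0.5, 0.3, -0.5]
gripper_width: 0.0512
523 ((451.88262939453125, 371.31463623046875), 13.750053405761719) [0.0757299  0.07691044]
```

View pics/w11.png

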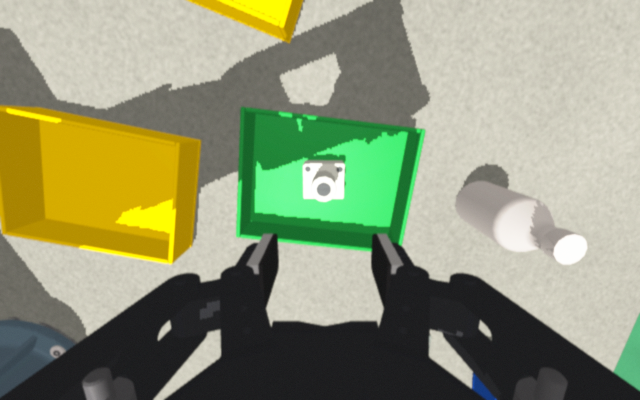

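View pics/t11.png

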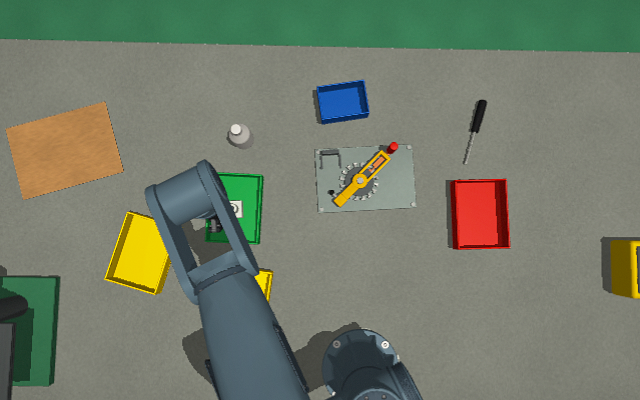

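```bash
python3 - <<'E'
from seg import *
im,d,P=snap('top'); C=cloud(P,d)
m=blob(im,C,(0,120,60),(8,255,255),(.5,.75,-.18,.02),(.085,.11)); k=C[m].mean(0)
a=np.arctan2(k[0]-.5375,-(k[1]-.0094)); print(k,'lever ~',a-np.radians(4.4))
print(ctrl.close_job())
E
```

```text
[ 0.63019033 -0.0790414   0.09701245] lever ~ 0.7320570215869859
the job is handed in; nothing more can be done
None
```

The valve body is standing upright in the green crate, released, and I handed the job in at about 26 s of the 72 s allowed; no verdict was reported.

- **Freeing the pawl:** I gripped the knob and eased the arm about 16 mm towards tight. The pawl then gave: the pull on it fell from about 10 to 5 N, and the resistance towards tight stayed at or below about 8.5 N.
- **Opening the clamp:** I drew the pawl out about 16 mm and, holding it out, swung the arm open along its arc. I then eased the pawl back until it rested on a tooth, and let go.
- **Moving the part:** I lifted the valve body by its boss and set it down in the green crate. It touched the floor at the height I had predicted.

**Last checks:**
- The top of the boss is at 0.077 m, which matches standing upright on the crate floor.
- The part is within about 3 mm of the crate centre.
- The lever is at about 0.73 rad.
- The gripper is clear, about 0.14 m above the part.
- The bottle, screwdriver and blue bin look undisturbed in the top picture.

None of these checks failed. Early on, the networks' points in the top and scene cameras disagreed by up to about 15 mm. I used positions from depth and colour and the wrist camera instead, and these fitted the known dimensions.

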